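# Push the bored plate out over the end of the ledge

## Robot

A 6-joint arm with a two-finger parallel gripper is mounted at the origin on a cart in front of the work surface, level with it; the furniture and walls round the work are solid. World frame = base frame: x ahead of the robot, y to its left, z up, the work surface at z = 0. Lengths are in m, angles in rad, forces in N, time in s.
With the tool pointing down it reaches from about 0.275 to 1 m from the base axis. Payload 8.4 kg.
Tool frame: the origin (TCP) lies on the centre line of the jaws, within the pads' length; the fingertips stand 11 mm ahead of it and the grasp point (between the pads) lies 8 mm behind it (env.nose_length is the distance from the TCP to the fingertips, in m); z points along the fingers, y is the line along which they close (so a half turn about z gives the same grasp; the last joint's range is limited). The gripper opens to 85 mm and grips with 20 to 120 N. Pads are 22 mm wide; open, the fingers measure 114 mm over their backs; the gripper's body (76 mm by 85 mm) begins 54 mm behind the grasp point. The pads swing forward as they close: fully open they stand 13 mm farther back than shut.
Start: joints at [-1.135, 0.353, 1.633, -0, 1.155, -0.002], TCP at [0.265, -0.566, 0.242] pointing down, gripper open.
Joint ranges: [-2.63, 2.63], [-0.92, 2.1], [0.06, 2.66], [-1.3, 4.44], [0, 2.69], [-3.02, 3.02]. Speed limits (rad/s): [2.22, 2.22, 2.79, 3.14, 3.14, 3.14].

## Interface

Orientations are given as a unit quaternion [w, x, y, z].
In Python, from bench import env gives the robot as it stands.
- The arm moves only by the tool jog_arm, never from a script. Its argument "commands" is one flat list of numbers, 7 for each row, row after row: the turn, a rotation vector about the tool's x, y, z each as a share of 120 degrees, from -1 to 1, then the shift along the tool's x, y, z each as a share of 0.4 m, from -1 to 1, then the opening, from 0 (shut) to 1 (fully open). In form: [rx, ry, rz, x, y, z, fingers, rx, ry, rz, x, y, z, fingers, ...]. A call has 1 to 12 rows; each row is the pose to reach, as a shift and turn from the pose commanded when the call began, along the tool's axes at that moment; what a row does not reach only later rows make up. A row lasts 1/8 s, in which the tool goes at most 62.5 mm and 10.7 degrees, less where a joint would pass 70% of its speed; a pose out of reach is approached as far as the arm can. A call with a number of a shift or a turn outside -1 to 1 is refused whole. A call with a gripper value outside its range is refused whole. The fingers move at their own pace and stop on an object; "grip_force" is the grip in N (left out, the last holds). Time passes only in rows, so rows that repeat a pose let the fingers close. It gives the time, the measured TCP pose, the force, the opening and the grip force at its end, in the units of the state.
- env.get_state(): the state, without advancing time (a new reading comes with each control period).
- env.read_camera(name): name is "scene" or "top" or "wrist"; returns the picture (384x512x3 uint8, red, green, blue); there is no depth.
- env.get_calibration(name): a dict with "vfov" (degrees; the focal length in pixels is half the picture's height over the tangent of half this angle, whatever the lens; pixels are square), "cx", "cy" (the principal point, pixels), "distortion" ([k1, k2, p1, p2, k3] as OpenCV has them; the pictures are not rectified), "pose" (4x4, takes a point from camera to world coordinates); the wrist camera has in their place "tool_from_camera" (4x4, takes a point from camera to tool coordinates, whose origin is the TCP and whose axes are the flange's). Camera axes: x right, y down, z forward; pixel columns grow to the right and rows downward; lengths in m; the calibration is good to about 2 mm. A picture is of the moment at which its call begins: read the wrist's pose just before it. get_calibration takes no time and is no camera call.
- env.finish_job(): hands the job in; it is judged then, once.
The state is a dict: "clock": time; "joints": joint angles; "dq": joint speeds; "joint_efforts": joint torques, N m; "tcp_pos": TCP position; "tool_rot": TCP orientation; "contact_force": force on the tool from outside, world axes, zero at the start; "moment": the same for the moment, N m; "gripper_width": opening from 0.0 (shut) to 1.0 (fully open); "finger_force": force on a finger pad.
Only numpy, scipy, OpenCV 4.12 (cv2) and the standard library are available. Lean on these libraries where they do the work, as an engineer would, in place of code of your own. Each camera call takes 0.05 s, during which the arm holds its last target. There are 200 camera calls.

## Task

Two metal plates lie on the wooden ledge. Push the one with the big round hole along the ledge, outwards over the end it lies nearer to, until about a third of its length sticks out past that end, so that its edge can be got hold of from below. It must stay lying flat and square on the ledge; do not lift it, and leave the plain plate, the roll of tape and the jar lid where they are.

Things in the scene. Friction and masses are not known exactly. Their poses are not given: they have to be found in the camera images.
- ledge: fixed wooden step, a closed block 210 mm (its x) by 440 mm (its y), flat top 120 mm above the table; origin at table level under its middle; +x points away from the robot; open ends at y = +220 and -220 mm. A lip along the far long side (x = 95 to 105 mm) stands 10 mm above the top; no lip elsewhere. The little fudge heaps round its foot are lower than its top and cannot be touched
- bored_plate: loose aluminium plate, 80 mm (its x) by 120 mm (its y, roughly along the ledge's y) by 6 mm, about 0.15 kg, round through hole 44 mm wide in the middle; origin at the centre of its underside, z up. Lies flat on one half of the ledge, nearer the robot's side; the plain plate lies on the other half, about 90 mm or more of bare board between. It slides when pushed and stays where it is left
- plain_plate: loose aluminium plate of the same 80 x 120 x 6 mm without any hole, origin at the centre of its underside, lying on the other half of the ledge; to be left alone
- tape: roll of brown packing tape, 68 mm across, 24 mm high, lying flat on the ledge, towards its lip and about half-way along it; origin at the centre of its underside; to be left alone
- spare_lid: white jar lid, 70 mm across, 14 mm high, lying on the table left of the ledge, origin at the centre of its underside; to be left alone

How it is judged:
At the end, for the whole second after the job is handed in: The bored plate lies still and flat on the ledge, sticking out 40 mm (26 to 54 mm) past the end, within 12 degrees of square to the ledge and at most 20 mm over the ledge's near side; the plain plate is within 15 mm, and the tape and the lid are within 20 mm, of where they were ((y of bored_plate in the frame of ledge between 0.186 and 0.214 m or y of bored_plate in the frame of ledge between -0.214 and -0.186 m) and x of bored_plate in the frame of ledge between -0.085 and 0.05 m and z of bored_plate in the frame of ledge between 0.115 and 0.125 m and angle between the y axis of bored_plate and the y axis of ledge, either way round below 0.21 rad and angle between bored_plate's own z axis and vertical below 0.06 rad and linear speed of bored_plate below 0.01 m/s and distance of plain_plate from where it was at the start of the episode below 0.015 m and distance of each of tape, spare_lid from where it was at the start of the episode below 0.02 m); the robot touches nothing.
It fails at once if the bored plate is lifted off the ledge (z of bored_plate in the frame of ledge above 0.132 m).
It fails at once if the bored plate tips or falls off the ledge (angle between bored_plate's own z axis and vertical above 0.25 rad or z of bored_plate in the frame of ledge below 0.105 m).
It fails at once if the plain plate is shifted by more than 15 mm (distance of plain_plate from where it was at the start of the episode above 0.015 m).
It fails at once if the tape or the lid is shifted by more than 20 mm (distance of any of tape, spare_lid from where it was at the start of the episode above 0.02 m).
It also fails if it takes over 38 s, if anything falls off the work surface, if the arm or the gripper's body presses on something with over 40 N, if the wrist force passes 120 N, or if a joint passes its speed limit or range.

## Working session

There is one attempt and no reset: what is moved stays moved. The work goes in short steps, Python scripts to look and compute and a tool call to move; the robot and the scene stay as the last step left them, time stands still between calls to the robot, and variables do not carry over. Pictures are saved under pics/ and viewed, at most 10 in all, crops included, and the job is handed in when it is done.

Besides the shell and the picture viewer there is one more tool, called after "Request:" as name(argument=value, ...) on one line, values as JSON. jog_arm: Moves the arm, as the interface text tells. Shift numbers are shares of 0.4 m and turn numbers shares of 120 degrees, none past 1 either way. Its arguments: {"type":"object","properties":{"commands":{"type":"array"},"grip_force":{"type":"number"}},"required":["commands"]}

```bash
mkdir -p pics; ls; python3 - <<'E'
from bench import env
import cv2, numpy as np
s=env.get_state();print(s['clock'],s['tcp_pos'],s['tool_rot'],s['gripper_width'],env.nose_length)
for n in ('scene','top'):
    im=env.read_camera(n);cv2.imwrite(f'pics/{n}0.png',im[:,:,::-1]);c=env.get_calibration(n);print(n,c)
E
```

```text
pics
0.0 [ 0.26475997 -0.56562735  0.24157009] [-6.83706686e-04  9.76137770e-01  2.17151009e-01 -1.62411281e-04] 1.0049293878535435 0.011
scene {'vfov': 46.758360073516506, 'cx': 257.3769819504399, 'cy': 195.1199099181369, 'distortion': array([-0.17046271,  0.        ,  0.        ,  0.        ,  0.        ]), 'pose': array([[-0.59555464, -0.40062602,  0.69628548, -0.20718221],
       [-0.80318696,  0.28150229, -0.52502111,  0.66641439],
       [ 0.01433116, -0.87192617, -0.48942759,  0.60082763],
       [ 0.        ,  0.        ,  0.        ,  1.        ]])}
top {'vfov': 54.50200939990486, 'cx': 260.4408872595862, 'cy': 189.4910502837952, 'distortion': array([0.01825886, 0.        , 0.        , 0.        , 0.        ]), 'pose': array([[-0.0211015 , -0.99747454,  0.06781786,  0.4504292 ],
       [-0.99956819,  0.02243593,  0.0189755 ,  0.11819835],
       [-0.02044914, -0.06738816, -0.99751725,  1.06545253],
       [ 0.        ,  0.        ,  0.        ,  1.        ]])}
```

View pics/top0.png

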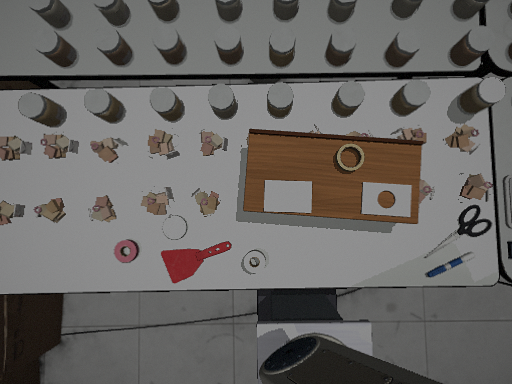

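View pics/scene0.png

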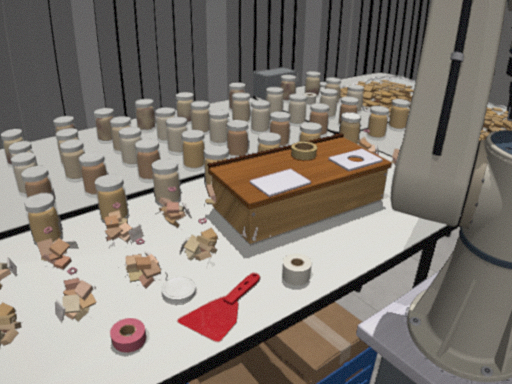

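The bored plate (hole at about px 386,199) lies towards the right (−y) end of the ledge. The plain plate is at about (288,197), the tape at (350,157) and the lid at (174,227). Next I'll measure the corners.

```bash
cat > h.py <<'E'
import cv2, numpy as np
from bench import env
def ray(px,c,z):
    f=192/np.tan(np.radians(c['vfov'])/2);K=np.array([[f,0,c['cx']],[0,f,c['cy']],[0,0,1]])
    p=cv2.undistortPoints(np.float64(px).reshape(-1,1,2),K,c['distortion']).reshape(-1,2)
    d=np.c_[p,np.ones(len(p))]@c['pose'][:3,:3].T;o=c['pose'][:3,3]
    return (o+d*((z-o[2])/d[:,2])[:,None])
def top():
    im=env.read_camera('top');c=env.get_calibration('top')
    hsv=cv2.cvtColor(im,cv2.COLOR_RGB2HSV);out={}
    roi=np.zeros(im.shape[:2],np.uint8);roi[120:232,235:450]=255
    wood=cv2.inRange(hsv,(0,90,40),(25,255,255))&roi
    ys,xs=np.nonzero(wood)
    n,l,st,_=cv2.connectedComponentsWithStats(wood);i=1+np.argmax(st[1:,4])
    cn=max(cv2.findContours((l==i).astype(np.uint8),0,2)[0],key=cv2.contourArea)
    out['ledge']=cv2.approxPolyDP(cv2.convexHull(cn),5,True).reshape(-1,2)
    white=cv2.inRange(hsv,(0,0,140),(180,60,255));white[:178]=0;white[218:]=0;white[:,:250]=0;white[:,445:]=0
    for q in cv2.findContours(white,0,2)[0]:
        if cv2.contourArea(q)>700: 
            r=cv2.minAreaRect(q);b=cv2.boxPoints(r);w=ray(b,c,.126);
            print('plate px',r,'ctr',w.mean(0).round(4));print(w.round(4)[:,:2].tolist())
    print('ledge px',out['ledge'].tolist());print(ray(out['ledge'],c,.12).round(4)[:,:2].tolist())
    return im,c
E
python3 - <<'E'
from h import *
im,c=top()
print('tape',ray([[350,157]],c,.144))
cv2.imwrite('pics/crop.png',cv2.resize(im[120:232,235:435,::-1],None,fx=4,fy=4,interpolation=cv2.INTER_CUBIC))
E
```

```text
plate px ((386.0022277832031, 198.9668426513672), (48.15977096557617, 31.06437873840332), 3.814074993133545) ctr [ 0.4836 -0.1771  0.126 ]
[[0.4501, -0.1138], [0.5277, -0.122], [0.5169, -0.2407], [0.4398, -0.2319]]
plate px ((287.5982666015625, 195.95480346679688), (46.911075592041016, 30.95163917541504), 1.847610354423523) ctr [0.4966 0.0681 0.126 ]
[[0.4607, 0.1291], [0.5388, 0.1249], [0.5322, 0.0067], [0.4545, 0.0116]]
ledge px [[249, 134], [420, 145], [417, 222], [244, 210]]
[[0.6582, 0.1626], [0.6185, -0.2701], [0.4245, -0.2532], [0.4635, 0.179]]
tape [[ 0.58874612 -0.08784588  0.144     ]]
```

View pics/crop.png

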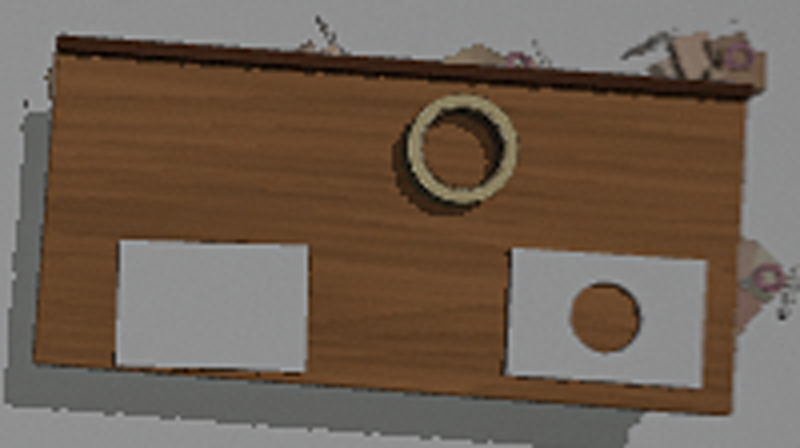

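Request:
jog_arm(commands=[0,0,-0.4975,0.97,-0.856,0.1,0.4,0,0,-0.4975,0.97,-0.856,0.1,0.4,0,0,-0.4975,0.97,-0.856,0.1,0.4,0,0,-0.4975,0.97,-0.856,0.1,0.4,0,0,-0.4975,0.97,-0.856,0.1,0.4,0,0,-0.4975,0.97,-0.856,0.1,0.4,0,0,-0.4975,0.97,-0.856,0.1,0.4,0,0,-0.4975,0.97,-0.856,0.1,0.4,0,0,-0.4975,0.97,-0.856,0.1,0.4,0,0,-0.4975,0.97,-0.856,0.1,0.4,0,0,-0.4975,0.97,-0.856,0.1,0.4,0,0,-0.4975,0.97,-0.856,0.1,0.4])

```text
clock: 1.65
tcp_pos: [0.4709, -0.0925, 0.2023]
tool_rot: [0.0, 0.739, 0.674, -0.0]
contact_force: [0.6, 0.1, 0.3]
gripper_width: 0.4
finger_force: 0.0
```

Request:
jog_arm(commands=[0,0,0,0.033,0.051,0.05,0.4,0,0,0,0.033,0.051,0.1375,0.4,0,0,0,0.033,0.051,0.1375,0.4,0,0,0,0.033,0.051,0.1375,0.4])

```text
clock: 2.15
tcp_pos: [0.4929, -0.0808, 0.1481]
tool_rot: [0.0, 0.739, 0.674, 0.0]
contact_force: [0.6, 0.1, 0.7]
gripper_width: 0.4
finger_force: 0.0
```

```bash
python3 - <<'E'
from h import *
im=env.read_camera('wrist');cv2.imwrite('pics/w1.png',im[:,:,::-1])
s=env.get_state();print(s['tcp_pos'],s['tool_rot'],s['contact_force'])
c=env.get_calibration('wrist');print(c)
E
```

```text
[ 0.49323563 -0.08076186  0.14848476] [5.71950172e-04 7.38827474e-01 6.73894245e-01 4.28001472e-04] [-0.29790824  0.02068508 -0.20738982]
{'vfov': 65.27250149992211, 'cx': 251.37403652464803, 'cy': 187.79471733390722, 'distortion': array([-0.03051868,  0.        ,  0.        ,  0.        ,  0.        ]), 'tool_from_camera': array([[ 7.29575344e-05, -9.56194574e-01, -2.92731841e-01,
         7.47256805e-02],
       [ 9.99999886e-01,  2.08130541e-04, -4.30618574e-04,
         7.11288126e-04],
       [ 4.72681581e-04, -2.92731776e-01,  9.56194480e-01,
        -1.32442105e-01],
       [ 0.00000000e+00,  0.00000000e+00,  0.00000000e+00,
         1.00000000e+00]])}
```

View pics/w1.png

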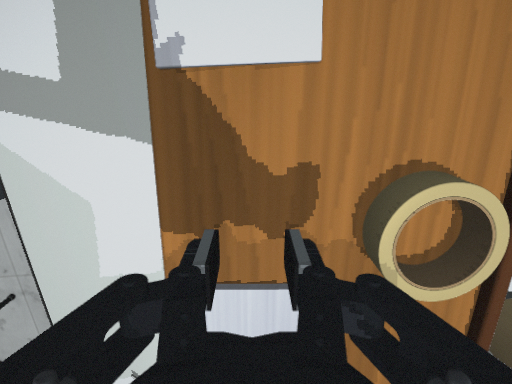

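The wrist view shows the plain plate at the top, with its edge at row 65. The fingertips are at about (210,232) and (293,232) over bare board. The bored plate's back edge is at row 284, and the tape is well off to the right. I'll turn the plate edges into tool coordinates.

```bash
python3 - <<'E'
from h import *
from scipy.spatial.transform import Rotation as R
c=env.get_calibration('wrist');s=env.get_state()
T=np.eye(4);q=s['tool_rot'];T[:3,:3]=R.from_quat([q[1],q[2],q[3],q[0]]).as_matrix();T[:3,3]=s['tcp_pos']
c['pose']=T@c['tool_from_camera']
p=ray([[230,284],[275,284],[158,68],[322,61]],c,.126);print(p.round(4));print(((p-T[:3,3])@T[:3,:3]).round(4))
E
```

```text
[[ 0.4781 -0.1127  0.126 ]
 [ 0.505  -0.1152  0.126 ]
 [ 0.4569  0.011   0.126 ]
 [ 0.5361  0.0068  0.126 ]]
[[-0.0332 -0.0122  0.0225]
 [-0.0332  0.0149  0.0225]
 [ 0.088  -0.0446  0.0224]
 [ 0.0912  0.0347  0.0225]]
```

Request:
jog_arm(commands=[0,0,0,0,0,0.02,0.4,0,0,0,0,0,0.0275,0.4,0,0,0,0,0,0.0275,0.4])

```text
clock: 2.58
tcp_pos: [0.4926, -0.0801, 0.1362]
tool_rot: [-0.0, 0.739, 0.674, -0.0]
contact_force: [-0.4, -0.5, -1.0]
gripper_width: 0.398
finger_force: 0.0
```

Request:
jog_arm(commands=[0,0,0,0,0,0.005,0.4,0,0,0,0,0,0.005,0.4])

```text
clock: 2.82
tcp_pos: [0.4927, -0.0801, 0.1342]
tool_rot: [-0.0, 0.739, 0.674, -0.0]
contact_force: [0.2, -0.1, -0.1]
gripper_width: 0.397
finger_force: 0.0
```

Request:
jog_arm(commands=[0,0,0,0,0,0.004,0.4,0,0,0,0,0,0.004,0.4])

```text
clock: 3.08
tcp_pos: [0.4927, -0.0801, 0.1326]
tool_rot: [-0.0, 0.739, 0.674, -0.0]
contact_force: [-0.4, 1.0, 0.5]
gripper_width: 0.394
finger_force: 0.0
```

```bash
python3 - <<'E'
from h import *
im=env.read_camera('scene');cv2.imwrite('pics/s1.png',cv2.resize(im[120:230,200:400,::-1],None,fx=4,fy=4,interpolation=cv2.INTER_CUBIC))
s=env.get_state();print(s['tcp_pos'],s['contact_force'])
E
```

```text
[ 0.49268543 -0.08015075  0.13262163] [-0.38068027 -1.11005542 -0.26554935]
```

View pics/s1.png

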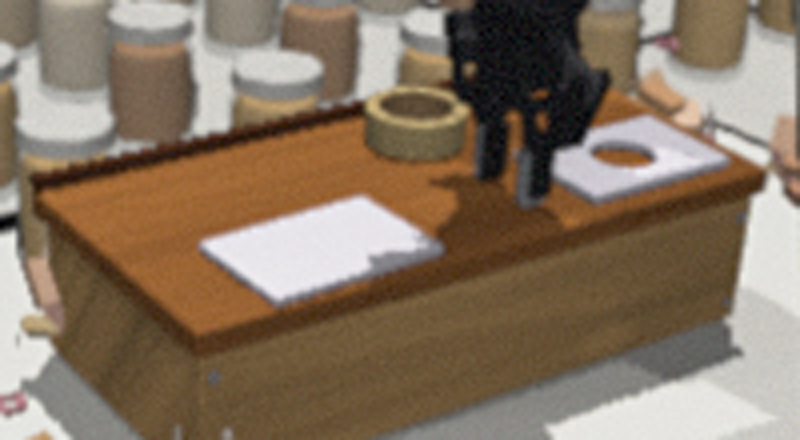

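The fingertips at crop (487,178) and (531,203) are close above the board, behind the bored plate. I'll keep feeling downwards in small steps.

Request:
jog_arm(commands=[0,0,0,0,0,0.0025,0.4,0,0,0,0,0,0.0025,0.4])

```text
clock: 3.38
tcp_pos: [0.4927, -0.0802, 0.1316]
tool_rot: [-0.0, 0.739, 0.674, -0.0]
contact_force: [0.2, 0.4, -0.1]
gripper_width: 0.4
finger_force: 0.0
```

Request:
jog_arm(commands=[0,0,0,0,0,0.0025,0.4,0,0,0,0,0,0.0025,0.4])

```text
clock: 3.62
tcp_pos: [0.4927, -0.0801, 0.1306]
tool_rot: [-0.0, 0.739, 0.674, -0.0]
contact_force: [0.7, 0.6, 1.3]
gripper_width: 0.403
finger_force: 0.0
```

Request:
jog_arm(commands=[0,0,0,0,0,0.0025,0.4,0,0,0,0,0,0.0025,0.4])

```text
clock: 3.88
tcp_pos: [0.4928, -0.0802, 0.1302]
tool_rot: [0.0, 0.739, 0.674, 0.0]
contact_force: [-1.8, 0.3, 6.3]
gripper_width: 0.398
finger_force: 3.6
```

Request:
jog_arm(commands=[0,0,0,0,0,0.0025,0.4,0,0,0,0,0,0.0025,0.4])

```text
clock: 4.12
tcp_pos: [0.4928, -0.0802, 0.1301]
tool_rot: [0.0, 0.739, 0.674, 0.0]
contact_force: [-6.3, 0.5, 19.6]
gripper_width: 0.404
finger_force: 10.0
```

Request:
jog_arm(commands=[0,0,0,0,0,0.0025,0.4,0,0,0,0,0,0.0025,0.4])

```text
clock: 4.38
tcp_pos: [0.4929, -0.0802, 0.1301]
tool_rot: [0.0, 0.739, 0.674, 0.0]
contact_force: [-10.4, 2.5, 32.3]
gripper_width: 0.404
finger_force: 16.4
```

The board was felt at TCP z = 0.1303. I'll raise about 2 mm above it and push slowly part of the way.

Request:
jog_arm(commands=[0,0,0,0,0,-0.0125,0.4,0,0,0,0,0,-0.0125,0.4,0,0,0,-0.02,0,-0.0125,0.4,0,0,0,-0.04,0,-0.0125,0.4,0,0,0,-0.055,0,-0.0125,0.4,0,0,0,-0.07,0,-0.0125,0.4,0,0,0,-0.085,0,-0.0125,0.4,0,0,0,-0.1,0,-0.0125,0.4,0,0,0,-0.115,0,-0.0125,0.4,0,0,0,-0.125,0,-0.0125,0.4,0,0,0,-0.125,0,-0.0125,0.4])

```text
clock: 5.75
tcp_pos: [0.4882, -0.1303, 0.1327]
tool_rot: [0.0, 0.739, 0.674, -0.0]
contact_force: [0.6, -0.2, -0.1]
gripper_width: 0.397
finger_force: 0.0
```

```bash
python3 - <<'E'
from h import *
im,c=top()
cv2.imwrite('pics/t2.png',cv2.resize(im[120:232,235:435,::-1],None,fx=4,fy=4,interpolation=cv2.INTER_CUBIC))
E
```

```text
plate px ((287.58807373046875, 195.9167938232422), (46.9237060546875, 31.15871238708496), 1.6365771293640137) ctr [0.4967 0.0681 0.126 ]
[[0.4603, 0.129], [0.539, 0.1251], [0.5328, 0.0069], [0.4545, 0.0115]]
ledge px [[243, 209], [249, 129], [425, 133], [420, 158], [367, 219]]
[[0.4661, 0.1815], [0.6712, 0.1623], [0.6489, -0.2841], [0.5854, -0.2685], [0.4345, -0.1297]]
```

View pics/t2.png

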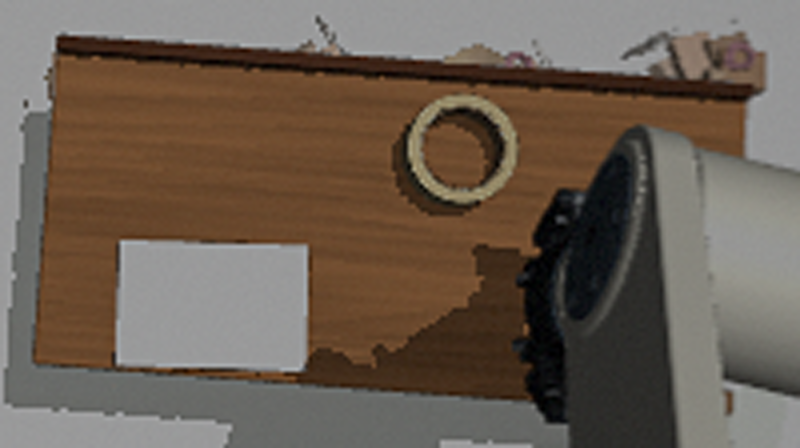

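The arm hides the bored plate from the top camera; the plain plate and tape haven't moved. I'll use the wrist camera instead.

```bash
python3 - <<'E'
from h import *
from scipy.spatial.transform import Rotation as R
c=env.get_calibration('wrist');s=env.get_state()
im=env.read_camera('wrist');cv2.imwrite('pics/w2.png',im[:,:,::-1])
T=np.eye(4);q=s['tool_rot'];T[:3,:3]=R.from_quat([q[1],q[2],q[3],q[0]]).as_matrix();T[:3,3]=s['tcp_pos']
c['pose']=T@c['tool_from_camera'];print(s['tcp_pos'])
for r in range(225,320,5):
    p=ray([[250,r]],c,.126)[0]; print(r,im[r,[230,250,270]].sum(1),((p-T[:3,3])@T[:3,:3])[0].round(4))
E
```

```text
[ 0.48821751 -0.13015114  0.1327306 ]
225 [231 219 227] 0.0125
230 [222 219 236] 0.0097
235 [225 217 228] 0.0069
240 [324 216 233] 0.0041
245 [322 307 189] 0.0012
250 [304 298 186] -0.0017
255 [295 294 310] -0.0046
260 [288 171 303] -0.0075
265 [276 280 262] -0.0105
270 [646 659 629] -0.0136
275 [645 656 627] -0.0166
280 [645 657 629] -0.0197
285 [644 655 632] -0.0229
290 [641 653 628] -0.0261
295 [643 653 625] -0.0293
300 [644 655 630] -0.0325
305 [642 644 629] -0.0358
310 [642 645 619] -0.0392
315 [643 649 623] -0.0426
```

View pics/w2.png

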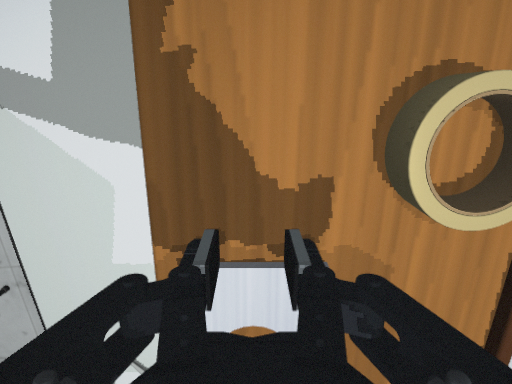

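The plate edge (row 267, straight and level) rests on both fingers 11–12 mm ahead of the TCP. About 39 mm of push is left. Then I'll back off and rise.

Request:
jog_arm(commands=[0,0,0,-0.0125,0,0,0.4,0,0,0,-0.0275,0,0,0.4,0,0,0,-0.0425,0,0,0.4,0,0,0,-0.0575,0,0,0.4,0,0,0,-0.07,0,0,0.4,0,0,0,-0.0825,0,0,0.4,0,0,0,-0.0925,0,0,0.4,0,0,0,-0.0975,0,0,0.4,0,0,0,-0.0975,0,0,0.4])

```text
clock: 6.98
tcp_pos: [0.4846, -0.169, 0.1327]
tool_rot: [0.0, 0.739, 0.674, -0.0]
contact_force: [0.2, -0.4, 0.2]
gripper_width: 0.402
finger_force: 0.0
```

Request:
jog_arm(commands=[0,0,0,0.03,0,0,0.4,0,0,0,0.06,0,0,0.4,0,0,0,0.06,0,-0.1,0.4,0,0,0,0.06,0,-0.25,0.4,0,0,0,0.06,0,-0.4,0.4,0,0,0,0.4,0,-0.4,0.4,0,0,0,0.7,0,-0.4,0.4,0,0,0,0.7,0,-0.4,0.4,0,0,0,0.7,0,-0.4,0.4,0,0,0,0.7,0,-0.4,0.4,0,0,0,0.7,0,-0.4,0.4])

```text
clock: 8.35
tcp_pos: [0.5096, 0.1108, 0.2925]
tool_rot: [0.0, 0.738, 0.675, -0.0]
contact_force: [0.3, -0.2, -0.7]
gripper_width: 0.401
finger_force: 0.0
```

```bash
python3 - <<'E'
from h import *
im,c=top()
cv2.imwrite('pics/t3.png',cv2.resize(im[110:240,235:445,::-1],None,fx=3.5,fy=3.5,interpolation=cv2.INTER_CUBIC))
E
```

```text
ledge px [[330, 139], [420, 145], [417, 222], [356, 219]]
[[0.6399, -0.0442], [0.6185, -0.2701], [0.4245, -0.2532], [0.435, -0.1023]]
```

View pics/t3.png

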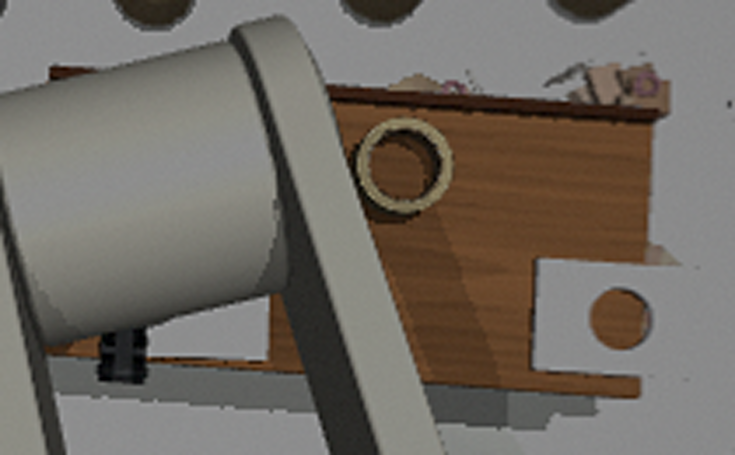

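The plate now overhangs the right (−y) end. Its hole is at crop (620,319), and its back edge runs from (537,259) to (532,369), parallel to the ledge end. Next I'll work out where it lies on the ledge.

```bash
python3 - <<'E'
from h import *
c=env.get_calibration('top')
f=lambda x,y:[235+(x+.5)/3.5-.5,110+(y+.5)/3.5-.5]
P=np.array([f(620,319),f(537,259),f(532,369)])
w=ray(P,c,.126)[:,:2]-[.5412,-.0454]
ey=np.array([.091,.9959]);ex=np.array([.9959,-.091])
print(np.c_[w@ex,w@ey].round(4))
E
```

```text
[[-0.0456 -0.2002]
 [-0.0067 -0.1399]
 [-0.0855 -0.1401]]
```

```bash
python3 -c "
from bench import env
print(env.finish_job())"
```

```text
the job is handed in; nothing more can be done
None
```

I pushed the bored plate out over the ledge's −y end and handed the job in. By the last camera check it sticks out about 40 mm, square to the ledge. The tape and plain plate look unmoved, the lid was not re-checked (the arm never went near it), and no verdict came back.

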